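Move the battery pack from the charger into the label printer

TASK

Take the charged battery pack out of the charger by squeezing in its sprung release tab and lifting it straight out while the tab is held in, then fit it in the empty bay of the label printer, tab on the side away from the display, and press it home until the tab springs out and latches. The printer's bay is set a little differently (sideways and in height) each time, so feel your way in. Be gentle: do not yank on the latch, crush the tab or ram the pack, and leave the other things on the table where they are.

Things in the scene. Friction and masses are not known exactly. Their poses are not given: they have to be found in the camera images.
- pack_mid (a point): centre of the battery pack, half-way up: a grey block 44 (x) x 56 (y) x 85 (z) mm, 175 to 350 g, z up. A sprung black release tab runs down the middle of its -x face and slides along x only. The plain +x face is 22 mm from the centre. The pack starts seated 40 mm deep in the charger's bay, its upper 45 mm showing
- tab_face (a point): centre of the outer face of the tab's ribbed pad, 26 (y) x 34 (z) mm, 20.5 mm above the pack's centre. Pad to plain +x face: 52 mm at rest, 47 mm fully pressed. The pad's foot is 6 mm above the bay's rim when the pack is down
- tab (a joint): how far the tab is pressed in (towards the pack's +x), m: 0 out, at rest; 0.005 fully in. Its spring takes 4 N to start, 9 N fully in; a grip of 15 to 20 N keeps it in and carries the pack; over 45 N cracks it
- charger_bay (a point): centre of the bay's mouth, level with the top of the charger: a fixed black dock 130 x 110 x 50 mm, from 55 mm at -x to 75 mm at +x of this point. Bay 40 mm deep, 59 mm in y, from -25.5 to +23.5 mm in x; z up. The pack stands in it with parallel axes (tab to -x) and 1.5 mm of play each way
- printer_bay (a point): nominal centre of the mouth of the empty bay: a black block (cradle, rim 76 x 80 mm) standing in the top of the label printer, a fixed grey machine 190 x 132 x 72 mm (65 mm at -x to 125 mm at +x of this point, display panel at +x). The point is 16 mm above the printer's top, but the cradle is set by hand and really stands up to 4 mm off in x and in y, and 2 to 14 mm lower
- printer_floor (a point): nominal centre of the hard floor, 40 mm below the nominal mouth, off as the cradle is, which holds stiffly against 60 N. Bay as in the charger: same size, lip on its -x side, 3 mm sloped lead-in. Pack goes in with axes parallel, tab to -x. A sprung contact plate stands 4 mm proud of the floor, takes 5 to 8 N to push flush and lifts the pack again unless latched
- barb (a point): top edge of the tab's barb (flat above, sloped below), 14.5 mm below the pack's centre. In either bay it hooks 3.5 mm under a lip on the -x side. To latch, the pack must be within 1.5 mm of the hard floor when the tab springs out. Tab fully pressed, it clears the lip by 1.5 mm if the pack stands mid-bay, but can catch if the pack is pushed towards -x
- tub_low: clear open tub, 120 x 160 x 70 mm; a bystander to leave alone, origin at the centre of its underside
- label_roll: standing roll of labels, 100 across x 60 mm; a bystander to leave alone, origin at the centre of its underside
- core: empty card core, 52 across x 50 mm; a bystander to leave alone, origin at the centre of its underside
- tub_lid: flat clear tub lid, 130 x 170 x 10 mm; a bystander to leave alone, origin at the centre of its underside
- marker: lying marker pen, 143 x 14 x 14 mm; a bystander to leave alone, origin at the centre of its underside
There are look-alikes about, which are no part of the job. What is shaped like the part that bears printer_bay but red is not meant.

How it is judged (in metres and radians):
On the way, in this order (a step that is already met when the one before it is completed fails the run):
1. the tab is pressed in while the pack is still seated in the charger (value of joint tab above 0.003 m and z of pack_mid in the frame of charger_bay below 0.01 m and horizontal distance between pack_mid and charger_bay below 0.006 m), for 0.1 s.
2. the pack is lifted clear of the charger, upright, with the tab still held in (z of pack_mid in the frame of charger_bay above 0.045 m and value of joint tab above 0.003 m and angle between pack_mid's own z axis and vertical below 0.35 rad), for 0.1 s.
At the end, for the whole second after the job is handed in: The pack is latched down in the printer bay (centre within 10 mm of its nominal axis and from 14 mm below to 5 mm above its mouth), its tab sprung out under the lip (pressed less than 1.5 mm), within 0.09 rad of upright and 0.1 rad of square, and at rest (z of pack_mid in the frame of printer_bay between -0.014 and 0.005 m and horizontal distance between pack_mid and printer_bay below 0.01 m and value of joint tab below 0.0015 m and angle between pack_mid's own z axis and vertical below 0.09 rad and angle between the x axis of pack_mid and the x axis of printer_bay, either way round below 0.1 rad and linear speed of pack below 0.02 m/s); the robot touches nothing.
It fails at once if the pack or its latch strained against the charger (over 40 N) (contact force between pack and charger above 40 N).
It fails at once if the pack rammed into the printer (over 35 N) (contact force between pack and printer above 35 N).
It fails at once if the tab crushed (over 45 N on it) (contact force between the fingers and tab above 45 N).
It fails at once if another thing on the table shoved aside (over 30 mm) (distance of any of tub_low, label_roll, core, tub_lid, marker from where it was at the start of the episode above 0.03 m).
It also fails if it takes over 64 s, if anything falls off the work surface, if the arm or the gripper's body presses on something with over 40 N, if the wrist force passes 120 N, or if a joint passes its speed limit or range.

ROBOT

A 6-joint arm with a two-finger parallel gripper is mounted at the origin on the work surface. World frame = base frame: x ahead of the robot, y to its left, z up, the work surface at z = 0. Lengths are in mm, angles in rad, forces in N, time in s.
With the tool pointing down it reaches from about 350 to 850 mm from the base axis. Payload 8.1 kg.
Tool frame: the origin (TCP) lies midway between the tips of the shut fingers; the grasp point (between the pads) lies 19 mm behind it; z points along the fingers, y is the line along which they close (so a half turn about z gives the same grasp; the last joint's range is limited). The gripper opens to 85 mm and grips with 20 to 120 N. Pads are 22 mm wide; open, the fingers measure 114 mm over their backs; the gripper's body (76 mm by 85 mm) begins 54 mm behind the grasp point. The pads swing forward as they close: fully open they stand 13 mm farther back than shut.
Start: joints at [1.236, 0.13, 1.488, -0, 1.523, -0.085], TCP at [148.304, 581.387, 231.292] pointing down, gripper open.
Joint ranges: [-2.96, 2.96], [-0.89, 2.26], [0.02, 2.5], [-1.34, 4.48], [0, 2.73], [-2.66, 2.66]. Speed limits (rad/s): [2.39, 2.39, 2.79, 3.14, 3.14, 3.14].

INTERFACE

Orientations are given as a 3x3 rotation matrix whose columns are the frame's x, y, z axes.
In Python, from bench import arm, vision, workorder gives the robot as it stands.
- The arm moves only by the shell command python3 -m inch 'ROWS' [FORCE]. ROWS is JSON, a list of rows, each a list of 3 entries, a list of its own where there are three numbers: the opening, from -1 (shut) to 1 (fully open), then the shift along the tool's x, y, z as a fraction of full scale, then the turn, a rotation vector about the tool's x, y, z as a fraction of full scale. A call has 1 to 8 rows; each row is the pose to reach, as a shift and turn from the pose commanded when the call began, along the tool's axes at that moment; what a row does not reach only later rows make up. Full scale, the value 1, is 100 mm for a shift and 90 degrees for a turn. A row lasts 1/8 s, in which the tool goes at most 62.5 mm and 10.7 degrees, less where a joint would pass 70% of its speed; a pose out of reach is approached as far as the arm can. A call with a number of a shift or a turn outside -1 to 1 is refused whole. A call with a gripper value outside its range is refused whole. The fingers move at their own pace and stop on an object; FORCE is the grip in N (left out, the last holds). Time passes only in rows, so rows that repeat a pose let the fingers close. It gives the time, the measured TCP pose, the force, the opening and the grip force at its end, in the units of the state.
- arm.read_state(): the state, without advancing time (a new reading comes with each control period).
- vision.capture(name): name is "scene" or "top" or "wrist"; returns (picture, depth): 480x640x3 uint8, red, green, blue; 480x640 float32, mm along the optical axis (not along the pixel's ray), 0 where there is no reading.
- vision.calibration(name): a dict with "fx", "fy", "cx", "cy" (pixels), "position" and "orientation" of the camera in the world. Camera axes: x right, y up, looking along -z (the intrinsics and any distortion apply to the point x, -y, -z); pixel columns grow to the right and rows downward; lengths in mm; the calibration is good to about 2 mm. A picture is of the moment at which its call begins: read the wrist's pose just before it. calibration takes no time and is no camera call; for the wrist camera it gives the pose at the moment of the call.
- workorder.finish_job(): hands the job in; it is judged then, once.
The state is a dict: "time": time; "qpos": joint angles; "joint_vel": joint speeds; "tau": joint torques, N m; "position": TCP position; "tcp_rot": TCP orientation; "contact_force": force on the tool from outside, world axes, zero at the start; "wrist_torque": the same for the moment, N m; "grip_width": finger opening in mm; "grasp_force": force on a finger pad.
Only numpy, scipy, OpenCV 4.12 (cv2) and the standard library are available. Lean on these libraries where they do the work, as an engineer would, in place of code of your own. Each camera call takes 0.05 s, during which the arm holds its last target. There are 200 camera calls.

## Working session

There is one attempt and no reset: what is moved stays moved. The work goes in short steps, Python scripts to look and compute and a shell command to move; the robot and the scene stay as the last step left them, time stands still between calls to the robot, and variables do not carry over. Pictures are saved under pics/ and viewed, at most 10 in all, crops included, and the job is handed in when it is done.

```bash
ls; mkdir -p pics; python3 - <<'E'
from bench import arm, vision
import cv2, numpy as np
s=arm.read_state(); print(s)
for n in ("scene","top"):
    p,d=vision.capture(n); np.savez(f"pics/{n}0.npz",p=p,d=d)
    cv2.imwrite(f"pics/{n}0.png",p[:,:,::-1]); c=vision.calibration(n); print(n,c, (d>0).mean())
E
```

```text
pics
{'time': 0.0, 'qpos': array([ 1.23559013e+00,  1.31164185e-01,  1.48929584e+00,  1.30823710e-05,
        1.52298878e+00, -8.53972707e-02]), 'joint_vel': array([ 8.33546093e-04,  8.59558928e-04, -3.93666376e-04,  2.45276516e-03,
        1.38501730e-03, -1.48709622e-05]), 'tau': array([-2.43262721e-04, -5.69397354e+01, -5.00547874e+01, -3.47461182e-04,
        1.45920928e-02, -9.57795123e-06]), 'position': array([148.12099514, 580.85923144, 230.23353054]), 'tcp_rot': array([[-9.68959465e-01,  2.47218865e-01, -6.22947679e-04],
       [ 2.47219590e-01,  9.68957903e-01, -1.74854610e-03],
       [ 1.71336494e-04, -1.84827517e-03, -9.99998277e-01]]), 'contact_force': array([ 0.53600093, -0.63288621, -0.33023403]), 'wrist_torque': array([-0.00699324,  0.00278013, -0.00986656]), 'grasp_force': 0.0, 'grip_width': 86.03364214541439}
scene {'fx': 550.9271532750541, 'fy': 550.9271532750541, 'cx': 319.87892406512975, 'cy': 227.70017902693147, 'position': array([1232.93919101, -560.25423891,  984.48381066]), 'orientation': array([[ 0.68277456, -0.48916741,  0.54271   ],
       [ 0.73059381,  0.46440802, -0.50055756],
       [-0.00718243,  0.73826854,  0.67446866]])} 0.992431640625
top {'fx': 470.09294733299714, 'fy': 470.09294733299714, 'cx': 313.10474252192466, 'cy': 236.1688717145696, 'position': array([341.34992019, 103.68273615, 975.3029867 ]), 'orientation': array([[ 0.13959601,  0.96785355, -0.20921871],
       [-0.9901937 ,  0.1375993 , -0.02414275],
       [ 0.0054217 ,  0.21053728,  0.97757079]])} 0.9961002604166667
```

View pics/scene0.png

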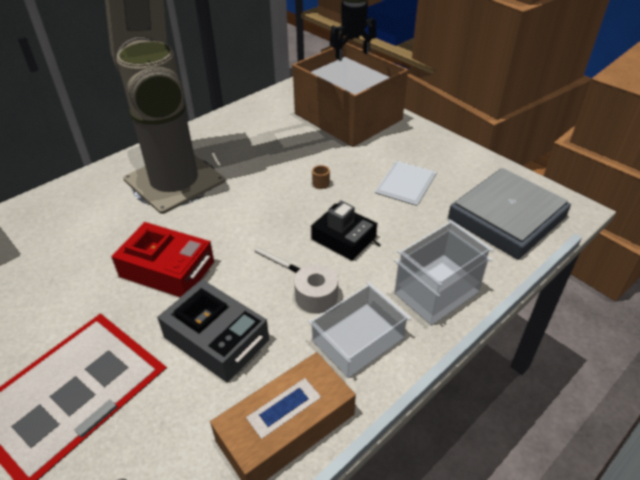

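View pics/top0.png

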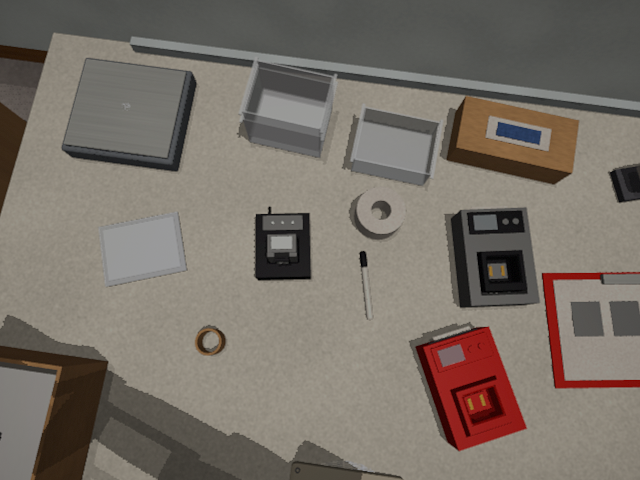

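Scene: the robot is at the top left. The charger with its pack is at (345,228), the grey printer at (215,325), and a red look-alike printer at (163,257).
Top: the charger is at (283,245), with the grey pack top at (283,241) and the tab below it, towards -x. The grey printer is at (497,257), its bay at (501,271) and display at the top, towards +x.
Candidates for printer bay: grey printer (501,271), red printer (482,402), and a dark thing at the right edge (628,182). I choose the grey one. The only pack candidate is (283,241).

```bash
cat > h.py <<'E'
import numpy as np, cv2
from bench import arm, vision
def cloud(p,d,c):
    v,u=np.mgrid[0:480,0:640]
    P=np.stack([(u-c['cx'])/c['fx']*d,-(v-c['cy'])/c['fy']*d,-d],-1)
    return P@np.array(c['orientation']).T+c['position']
def ray(c,u,v,z):
    r=np.array(c['orientation'])@np.array([(u-c['cx'])/c['fx'],-(v-c['cy'])/c['fy'],-1])
    return c['position']+r*(z-c['position'][2])/r[2]
def rect(m,W):
    n,l,st,_=cv2.connectedComponentsWithStats(m.astype(np.uint8))
    k=1+np.argmax(st[1:,4]); q=W[l==k]
    (cx,cy),(w,h),a=cv2.minAreaRect(q[:,:2].astype(np.float32))
    return dict(c=(round(cx,1),round(cy,1)),wh=(round(w,1),round(h,1)),a=round(a,2),z=round(float(np.median(q[:,2])),1),n=len(q),uv=st[k].tolist())
E
python3 - <<'E'
from h import *
c=vision.calibration("top"); f=np.load("pics/top0.npz"); p,d=f['p'],f['d']
W=cloud(p,d,c); z=W[...,2]
def box(u0,v0,u1,v1):
    m=np.zeros((480,640),bool); m[v0:v1,u0:u1]=1; return m
A=box(240,200,325,290); B=box(440,195,550,315)
print("table z",np.median(z[300:340,250:330]))
print("pack top",rect(A&(z>85),W)); print("charger",rect(A&(z>40)&(z<60),W)); print("charger all",rect(A&(z>40),W))
print("printer",rect(B&(z>60)&(z<76),W)); print("printer all",rect(B&(z>60),W)); print("cradle",rect(B&(z>76),W)); print("cradle zs",np.percentile(z[B&(z>73)],[5,25,50,75,95]))
for v in range(240,305,5): print(v,z[v,470:535:4].round(0).astype(int))
a=cv2.resize(p[195:315,240:340],(400,480),interpolation=2); b=cv2.resize(p[200:320,440:540],(400,480),interpolation=2)
cv2.imwrite("pics/crop1.png",np.hstack([a,b])[:,:,::-1])
E
```

```text
table z 0.0011920677045509365
pack top {'c': (429.8, 161.0), 'wh': (202.1, 60.2), 'a': 16.33, 'z': 94.7, 'n': 722, 'uv': [267, 234, 30, 29, 722]}
charger {'c': (513.9, 183.8), 'wh': (130.6, 109.5), 'a': 9.45, 'z': 50.2, 'n': 2664, 'uv': [256, 213, 56, 66, 2664]}
charger all {'c': (455.7, 174.3), 'wh': (248.6, 109.4), 'a': 9.31, 'z': 51.0, 'n': 3492, 'uv': [256, 213, 57, 66, 3492]}
printer {'c': (548.7, -239.8), 'wh': (190.8, 134.3), 'a': 10.37, 'z': 72.1, 'n': 4342, 'uv': [459, 208, 81, 98, 4342]}
printer all {'c': (504.0, -90.2), 'wh': (202.2, 464.0), 'a': 16.44, 'z': 72.9, 'n': 5909, 'uv': [459, 208, 81, 98, 5909]}
cradle {'c': (457.7, -84.4), 'wh': (87.2, 433.6), 'a': 20.36, 'z': 83.6, 'n': 979, 'uv': [480, 251, 48, 41, 979]}
cradle zs [73.21565869 74.11997701 75.93462151 82.36903928 85.60102876]
240 [70 73 71 72 70 75 71 76 72 74 73 71 71 72 68 73  0]
245 [69 69 73 72 72 72 75 72 70 70 72 71 71 71 71 71 -2]
250 [69 72 73 71 74 73 71 70 73 69 74 72 72 75 74 71  0]
255 [72 73 65 81 85 84 84 81 85 84 85 82 80 85 74 72  0]
260 [72 73 60 84 86 43 45 39 45 43 47 68 84 82 74 73 74]
265 [74 74 58 80 83 46 47 47 48 42 46 63 81 86 72 71 71]
270 [73 70 73 77 83 47 48 48 49 49 45 61 77 81 73 71 71]
275 [72 72 73 74 85 46 46 49 47 47 46 58 75 85 70 69 72]
280 [72 73 69 69 85 43 45 42 43 43 44 54 71 84 84 72 73]
285 [70 72 72 69 85 82 83 82 83 85 85 86 82 81 84 71 72]
290 [75 70 74 66 84 87 83 84 82 85 82 82 79 72 66 71 70]
295 [71 71 76 21 20 21 21 73 71 73 72 73 72 75 73 74 75]
300 [68 72 72 72 72 72 73 72 70 70 72 70 69 70 75 72 72]
```

View pics/crop1.png

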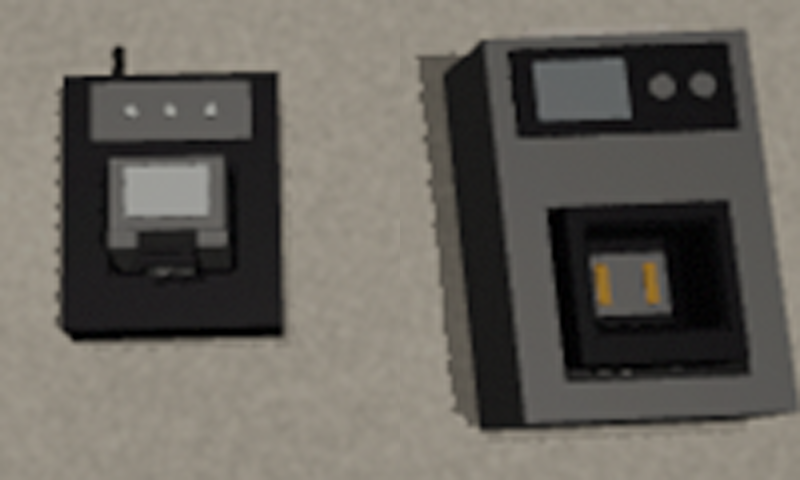

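```bash
cat > m.py <<'E'
from h import *
def box(u0,v0,u1,v1):
    m=np.zeros((480,640),bool); m[v0:v1,u0:u1]=1; return m
if __name__=="__main__":
    c=vision.calibration("top"); D=[]
    for i in range(8):
        p,d=vision.capture("top"); D.append(d)
    d=np.median(D,0); W=cloud(p,d,c); z=W[...,2]; np.savez("pics/topm.npz",p=p,d=d)
    A=box(240,200,325,290); B=box(440,195,550,315)
    print("packtop",rect(A&(abs(z-95)<5),W)); print("pack+tab",rect(A&(z>62)&(z<100),W)); print("charger",rect(A&(abs(z-50)<5),W))
    print("printer",rect(B&(abs(z-72)<4),W)); print("cradle",rect(B&(abs(z-84)<5),W))
    for lo,hi in((30,55),(30,78)): print("hole",rect(box(480,255,525,290)&(z>lo)&(z<hi),W))
    for v in range(250,297,3): print(v,z[v,476:536:3].round(0).astype(int))
E
python3 m.py
```

```text
packtop {'c': (500.1, 182.2), 'wh': (52.1, 55.7), 'a': 8.83, 'z': 95.0, 'n': 670, 'uv': [267, 234, 30, 28, 670]}
pack+tab {'c': (499.8, 182.3), 'wh': (52.7, 55.8), 'a': 8.49, 'z': 94.8, 'n': 813, 'uv': [267, 234, 30, 30, 813]}
charger {'c': (513.9, 183.6), 'wh': (130.0, 109.1), 'a': 9.48, 'z': 50.1, 'n': 2634, 'uv': [256, 213, 56, 65, 2634]}
printer {'c': (548.5, -240.1), 'wh': (190.2, 132.7), 'a': 10.37, 'z': 72.0, 'n': 4195, 'uv': [461, 208, 79, 98, 4195]}
cradle {'c': (517.3, -245.5), 'wh': (76.0, 81.0), 'a': 10.28, 'z': 83.7, 'n': 924, 'uv': [481, 251, 47, 41, 924]}
hole {'c': (523.3, -251.1), 'wh': (45.7, 47.0), 'a': 10.16, 'z': 47.5, 'n': 575, 'uv': [487, 259, 28, 24, 575]}
hole {'c': (521.4, -248.0), 'wh': (48.4, 54.3), 'a': 10.34, 'z': 48.1, 'n': 750, 'uv': [487, 257, 33, 26, 750]}
250 [71 73 72 73 72 73 74 72 72 72 71 72 72 72 70 68 72 72 72  0]
253 [72 73 84 84 83 84 84 84 83 84 85 85 84 84 84 83 72 71 71 73]
256 [72 69 84 83 82 82 83 82 81 81 82 81 82 79 82 83 72 72 72 72]
259 [71 69 83 83 55 54 50 49 47 46 46 44 57 71 81 83 71 73 73 72]
262 [74 66 82 83 45 44 44 43 45 44 44 43 56 70 82 85 72 73 72 72]
265 [72 65 81 84 49 49 48 49 49 47 43 43 54 67 80 84 84 72 71 73]
268 [71 63 81 84 49 49 46 48 48 49 48 44 52 65 79 85 84 72 73 72]
271 [72 62 78 84 81 48 48 49 49 49 48 44 50 64 77 85 84 71 73 72]
274 [72 60 76 85 83 49 49 47 47 48 47 44 48 63 75 82 84 71 72 73]
277 [72 72 75 84 84 48 47 48 48 48 49 44 47 60 73 83 84 72 72 71]
280 [71 72 73 84 85 43 44 43 45 44 45 45 45 60 72 82 84 72 70 72]
283 [72 71 70 85 84 83 84 83 84 83 84 85 85 84 83 84 84 72 72 71]
286 [71 71 68 84 84 84 84 84 84 84 85 84 85 84 85 84 84 84 72 71]
289 [72 72 66 81 85 84 85 84 83 84 84 84 84 84 84 83 83 83 72 71]
292 [73 72 64 62 59 56 53 51 47 44 42 39 20 20 29 44 55 69 71 71]
295 [72 72 20 20 20 19 20 73 73 72 72 72 72 72 70 72 72 71 72 73]
```

```bash
python3 -m inch '[[1,[0,0,0],[0,0,0.1]],[1,[0,0,0],[0,0,0.2]],[1,[0,0,0],[0,0,0.3]],[1,[0,0,0],[0,0,0.4]],[1,[0,0,0],[0,0,0.5]],[1,[0,0,0],[0,0,0.6]],[1,[0,0,0],[0,0,0.7]],[1,[0,0,0],[0,0,0.735]]]' 20
```

```text
time: 1.5
position: [148.3, 581.4, 231.3]
tcp_rot: [[-0.162, 0.987, 0.0], [0.987, 0.162, 0.0], [0.0, 0.0, -1.0]]
contact_force: [0.1, 0.7, -0.7]
grip_width: 85.5
grasp_force: 0.0
```

```bash
M='python3 -m inch'; python3 -m inch '[[1,[-0.5,0.3,0],[0,0,0]],[1,[-1,0.6,0],[0,0,0]]]' ; python3 -m inch '[[1,[-0.5,0.3,0],[0,0,0]],[1,[-1,0.6,0],[0,0,0]]]'; python3 -m inch '[[1,[-0.5,0.3,0],[0,0,0]],[1,[-1,0.6,0],[0,0,0]]]'; python3 -m inch '[[1,[-0.5,0.3,0],[0,0,0]],[1,[-1,0.6,0],[0,0,0]],[1,[-1,0.8,0],[0,0,0]],[1,[-1,0.8,0],[0,0,0]],[1,[-1,0.8,0],[0,0,0]]]'
python3 - <<'E'
from h import *
s=arm.read_state(); c=vision.calibration("wrist"); p,d=vision.capture("wrist"); print(s['time'],s['position'],c)
np.savez("pics/w1.npz",p=p,d=d); cv2.imwrite("pics/w1.png",p[:,:,::-1])
E
```

```text
time: 1.75
position: [224.4, 491.9, 231.1]
tcp_rot: [[-0.167, 0.986, 0.0], [0.986, 0.167, -0.0], [-0.0, 0.0, -1.0]]
contact_force: [0.6, -0.7, 0.3]
grip_width: 85.4
grasp_force: 0.0
time: 2.0
position: [300.7, 402.6, 231.5]
tcp_rot: [[-0.166, 0.986, 0.001], [0.986, 0.166, 0.0], [0.0, 0.001, -1.0]]
contact_force: [1.6, 0.7, 0.6]
grip_width: 85.3
grasp_force: 0.0
time: 2.25
position: [376.6, 313.9, 231.6]
tcp_rot: [[-0.166, 0.986, 0.001], [0.986, 0.166, 0.001], [0.0, 0.001, -1.0]]
contact_force: [0.8, 1.1, 0.1]
grip_width: 85.3
grasp_force: 0.0
time: 2.88
position: [470.3, 230.3, 231.1]
tcp_rot: [[-0.166, 0.986, -0.001], [0.986, 0.166, -0.0], [0.0, -0.001, -1.0]]
contact_force: [-0.8, -0.9, 0.1]
grip_width: 85.4
grasp_force: 0.0
2.875 [470.30265512 230.32695795 231.14999031] {'fx': 397.19151526937196, 'fy': 397.19151526937196, 'cx': 314.83783327445366, 'cy': 241.98138592244734, 'position': array([459.14735953, 297.35698158, 373.90075154]), 'orientation': array([[ 9.86100941e-01, -1.60379595e-01, -4.33972402e-02],
       [ 1.66144707e-01,  9.50386203e-01,  2.62986696e-01],
       [-9.33561601e-04, -2.66541650e-01,  9.63822949e-01]])}
```

View pics/w1.png

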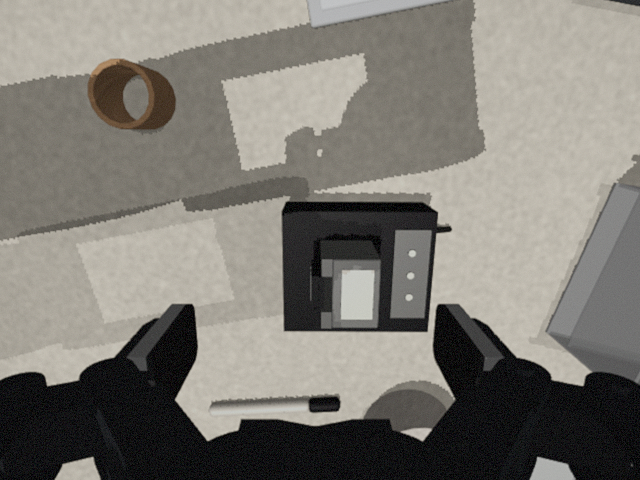

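The wrist view shows the pack's label at (357,295), the tab at (318,290) on the -x side and the charger's grey panel at (411,273). The fingers straddle along x as intended.

```bash
python3 - <<'E'
from h import *
from m import box
D=[]; 
for i in range(6):
    c=vision.calibration("wrist"); p,d=vision.capture("wrist"); D.append(d)
W=cloud(p,np.median(D,0),c); z=W[...,2]; A=box(270,195,450,335)
print("packtop",rect(A&(abs(z-95)<5),W)); print("pack",rect(A&(z>85)&(z<100)&(p.min(2)>45),W)); print("ch",rect(A&(abs(z-50)<5),W))
s=arm.read_state(); print(s['position'],s['tcp_rot'][:,1],s['contact_force'])
E
```

```text
packtop {'c': (501.2, 184.7), 'wh': (51.3, 56.5), 'a': 9.32, 'z': 95.2, 'n': 4071, 'uv': [311, 257, 70, 71, 4071]}
pack {'c': (504.9, 185.2), 'wh': (43.9, 56.3), 'a': 9.22, 'z': 95.3, 'n': 3628, 'uv': [321, 258, 60, 70, 3628]}
ch {'c': (514.9, 186.8), 'wh': (130.2, 110.7), 'a': 9.23, 'z': 50.2, 'n': 12738, 'uv': [281, 210, 157, 122, 12738]}
[470.63936714 230.35530586 231.40275408] [9.86032537e-01 1.66552707e-01 1.79562004e-04] [0.56274521 0.10623056 0.84320541]
```

```bash
python3 -m inch '[[1,[-0.26,0.12,0.2],[0,0,0]],[1,[-0.513,0.246,0.4],[0,0,0]],[1,[-0.513,0.246,0.8],[0,0,0]],[1,[-0.513,0.246,0.9],[0,0,0]],[1,[-0.513,0.246,0.9],[0,0,0]],[1,[-0.513,0.246,0.9],[0,0,0]]]'; python3 -m inch '[[1,[0,0,0.3],[0,0,0]],[1,[0,0,0.5],[0,0,0]],[1,[0,0,0.7],[0,0,0]],[1,[0,0,0.8],[0,0,0]],[1,[0,0,0.8],[0,0,0]],[1,[0,0,0.8],[0,0,0]]]'
```

```text
time: 3.98
position: [504.7, 184.1, 143.2]
tcp_rot: [[-0.166, 0.986, 0.003], [0.986, 0.166, 0.001], [0.0, 0.003, -1.0]]
contact_force: [-0.1, 0.6, 0.0]
grip_width: 86.0
grasp_force: 0.0
time: 4.72
position: [504.7, 183.8, 62.6]
tcp_rot: [[-0.166, 0.986, 0.002], [0.986, 0.166, 0.0], [0.0, 0.002, -1.0]]
contact_force: [-0.7, 0.1, 0.2]
grip_width: 85.5
grasp_force: 0.0
```

```bash
python3 -m inch '[[0.6,[0,-0.012,0.02],[0,0,0]],[0.4,[0,-0.012,0.04],[0,0,0]],[0.3,[0,-0.012,0.04],[0,0,0]],[0.3,[0,-0.012,0.04],[0,0,0]],[0.22,[0,-0.012,0.04],[0,0,0]],[0.18,[0,-0.012,0.04],[0,0,0]],[0.18,[0,-0.012,0.04],[0,0,0]]]' 20; python3 -m inch '[[0.14,[0,0,0],[0,0,0]],[0.1,[0,0,0],[0,0,0]],[0.06,[0,0,0],[0,0,0]],[0.02,[0,0,0],[0,0,0]],[0.02,[0,0,0],[0,0,0]]]' 20
```

```text
time: 5.6
position: [502.5, 183.3, 57.3]
tcp_rot: [[-0.166, 0.986, -0.0], [0.986, 0.166, -0.0], [-0.0, -0.0, -1.0]]
contact_force: [-0.1, 0.1, 0.5]
grip_width: 50.2
grasp_force: 4.9
time: 6.22
position: [503.5, 183.5, 58.2]
tcp_rot: [[-0.166, 0.986, 0.002], [0.986, 0.166, 0.0], [0.0, 0.002, -1.0]]
contact_force: [2.6, -0.0, 5.2]
grip_width: 45.7
grasp_force: 20.5
```

```bash
python3 -m inch '[[-0.1,[0,0.006,0],[0,0,0]],[-0.1,[0,0.006,0],[0,0,0]],[-0.1,[0,0.006,0],[0,0,0]]]' 20;  python3 -m inch '[[-0.1,[0,0,-0.005],[0,0,0]],[-0.1,[0,0,-0.01],[0,0,0]],[-0.1,[0,0,-0.015],[0,0,0]],[-0.1,[0,0,-0.02],[0,0,0]]]' 20; python3 -c "
from bench import arm
s=arm.read_state();print(s['contact_force'],s['position'],s['wrist_torque'])"
```

```text
time: 6.6
position: [503.6, 183.5, 58.1]
tcp_rot: [[-0.166, 0.986, 0.001], [0.986, 0.166, 0.0], [0.0, 0.001, -1.0]]
contact_force: [0.5, 0.1, 7.4]
grip_width: 45.7
grasp_force: 21.2
time: 7.1
position: [502.1, 183.1, 58.4]
tcp_rot: [[-0.166, 0.986, -0.002], [0.986, 0.166, -0.001], [-0.0, -0.002, -1.0]]
contact_force: [-0.1, -0.0, -2.0]
grip_width: 45.9
grasp_force: 20.8
[-0.12685765 -0.02648556 -1.99288841] [502.07663204 183.14419222  58.3603628 ] [-0.003845    0.04223927 -0.07568075]
```

```bash
python3 -m inch '[[-0.1,[0,0,-0.01],[0,0,0]],[-0.1,[0,0,-0.02],[0,0,0]],[-0.1,[0,0,-0.03],[0,0,0]],[-0.1,[0,0,-0.04],[0,0,0]]]' 20;  python3 -m inch '[[-0.1,[0,0,-0.02],[0,0,0]],[-0.1,[0,0,-0.04],[0,0,0]],[-0.1,[0,0,-0.06],[0,0,0]],[-0.1,[0,0,-0.08],[0,0,0]],[-0.1,[0,0,-0.08],[0,0,0]]]' 20
```

```text
time: 7.6
position: [503.1, 183.4, 63.4]
tcp_rot: [[-0.166, 0.986, 0.0], [0.986, 0.166, -0.0], [-0.0, 0.0, -1.0]]
contact_force: [-0.9, -0.3, -1.7]
grip_width: 45.8
grasp_force: 20.8
time: 8.22
position: [503.3, 183.4, 71.6]
tcp_rot: [[-0.166, 0.986, 0.0], [0.986, 0.166, 0.0], [0.0, 0.0, -1.0]]
contact_force: [-0.2, 0.6, -2.1]
grip_width: 45.6
grasp_force: 20.8
```

```bash
python3 -m inch '[[-0.1,[0,0,-0.1],[0,0,0]],[-0.1,[0,0,-0.2],[0,0,0]],[-0.1,[0,0,-0.3],[0,0,0]],[-0.1,[0,0,-0.4],[0,0,0]],[-0.1,[0,0,-0.6],[0,0,0]],[-0.1,[0,0,-0.8],[0,0,0]],[-0.1,[0,0,-0.9],[0,0,0]],[-0.1,[0,0,-0.9],[0,0,0]]]' 20
python3 - <<'E'
from h import *
D=[]
for i in range(4):
    c=vision.calibration("wrist"); p,d=vision.capture("wrist"); D.append(d)
d=np.median(D,0); cv2.imwrite("pics/w2.png",p[:,:,::-1]); np.savez("pics/w2.npz",p=p,d=d); W=cloud(p,d,c); z=W[...,2]; s=arm.read_state(); print(s['position'],s['contact_force'],c['position'])
E
```

```text
time: 9.22
position: [503.7, 183.5, 162.2]
tcp_rot: [[-0.166, 0.986, 0.002], [0.986, 0.166, 0.0], [0.0, 0.002, -1.0]]
contact_force: [-0.8, -0.5, -2.5]
grip_width: 45.5
grasp_force: 21.1
[502.49638215 183.19145244 160.17219714] [-0.2902111   0.06420426 -1.54181622] [491.56918783 250.30634196 303.00048473]
```

View pics/w2.png

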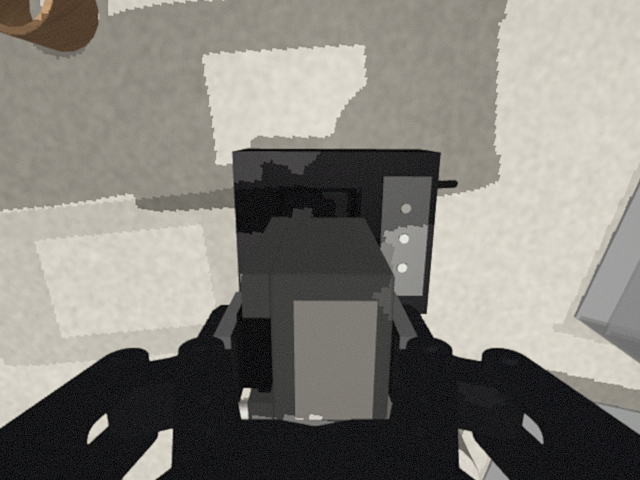

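The pack is held upright above the charger: its top label is at (335,360), the tab at (257,350) on the -x side. The charger's bay is empty below at (330,205).

```bash
python3 - <<'E'
from h import *
from m import box
f=np.load("pics/w2.npz");p=f['p'];d=f['d']; c=vision.calibration("wrist")
W=cloud(p,d,c); z=W[...,2]; A=box(236,265,400,425)
zz=np.median(z[310:400,300:370]); print("topz",zz)
m=A&(abs(z-zz)<4)
print("all",rect(m,W)); print("block",rect(m&(p.min(2)>35),W))
q=W[310:400,300:370].reshape(-1,3); a,_,_,_=np.linalg.lstsq(np.c_[q[:,:2],np.ones(len(q))],q[:,2],rcond=None); print("slope",a[:2])
s=arm.read_state();print(s['position'],s['tcp_rot'].round(4).tolist(),c['position'])
E
```

```text
topz 197.78453335609606
all {'c': (503.9, 187.7), 'wh': (46.7, 51.2), 'a': 9.48, 'z': 197.4, 'n': 21278, 'uv': [240, 269, 160, 156, 21278]}
block {'c': (502.7, 187.5), 'wh': (44.4, 51.2), 'a': 9.55, 'z': 197.4, 'n': 19930, 'uv': [240, 269, 155, 156, 19930]}
slope [0.00427872 0.00553214]
[502.49638215 183.19145244 160.17219714] [[-0.1657, 0.9862, -0.0018], [0.9862, 0.1657, -0.0005], [-0.0002, -0.0018, -1.0]] [491.53983581 250.29842773 302.90065864]
```

```bash
python3 -m inch '[[-0.1,[0,0,-0.1],[0,0,0]],[-0.1,[-0.1,-0.01,-0.2],[0,0,0]],[-0.1,[-0.25,-0.03,-0.3],[0,0,0]],[-0.1,[-0.5,-0.06,-0.3],[0,0,0]],[-0.1,[-0.75,-0.09,-0.3],[0,0,0]],[-0.1,[-1,-0.12,-0.3],[0,0,0]]]' 20; for i in 1 2 3; do python3 -m inch '[[-0.1,[-0.25,-0.03,0],[0,0,0]],[-0.1,[-0.5,-0.06,0],[0,0,0]],[-0.1,[-0.75,-0.09,0],[0,0,0]],[-0.1,[-1,-0.12,0],[0,0,0]]]' 20|grep pos; done; python3 -m inch '[[-0.1,[-0.25,-0.03,0],[0,0,-0.005]],[-0.1,[-0.5,-0.06,0],[0,0,-0.009]],[-0.1,[-0.7,-0.09,0],[0,0,-0.009]],[-0.1,[-0.85,-0.12,0],[0,0,-0.009]],[-0.1,[-0.9,-0.12,0],[0,0,-0.009]],[-0.1,[-0.9,-0.12,0],[0,0,-0.009]],[-0.1,[-0.9,-0.12,0],[0,0,-0.009]]]' 20
python3 - <<'E'
from h import *
D=[]
for i in range(6):
    c=vision.calibration("wrist"); p,d=vision.capture("wrist"); D.append(d)
    s=arm.read_state(); print(s['position'].round(1),c['position'].round(1),s['contact_force'].round(1))
d=np.median(D,0); cv2.imwrite("pics/w3.png",p[:,:,::-1]); np.savez("pics/w3.npz",p=p,d=d,pos=c['position'],R=c['orientation'],cal=[c['fx'],c['cx'],c['cy']])
E
```

```text
time: 10.18
position: [508.1, 80.9, 192.2]
tcp_rot: [[-0.165, 0.986, 0.001], [0.986, 0.165, -0.0], [-0.0, 0.001, -1.0]]
contact_force: [0.5, 0.1, -2.3]
grip_width: 45.4
grasp_force: 21.1
position: [512.6, -19.8, 192.2]
position: [517.1, -120.4, 192.2]
position: [521.6, -221.0, 192.2]
time: 12.55
position: [525.3, -309.0, 191.2]
tcp_rot: [[-0.18, 0.984, -0.0], [0.984, 0.18, 0.0], [0.0, -0.0, -1.0]]
contact_force: [0.3, 0.4, -1.7]
grip_width: 45.7
grasp_force: 21.1
[ 525.3 -309.1  191.3] [ 513.1 -242.3  334. ] [-0.2  0.1 -2.2]
[ 525.3 -309.1  191.3] [ 513.1 -242.2  334. ] [ 0.1  0.3 -1.9]
[ 525.3 -309.2  191.3] [ 513.1 -242.3  334.1] [ 0.  -0.4 -1.8]
[ 525.3 -309.3  191.4] [ 513.1 -242.3  334.1] [-0.3  0.4 -2.2]
[ 525.3 -309.4  191.4] [ 513.1 -242.4  334.1] [ 0.2 -0.8 -1.5]
[ 525.3 -309.5  191.4] [ 513.1 -242.5  334.1] [ 0.1 -0.5 -1.5]
```

View pics/w3.png

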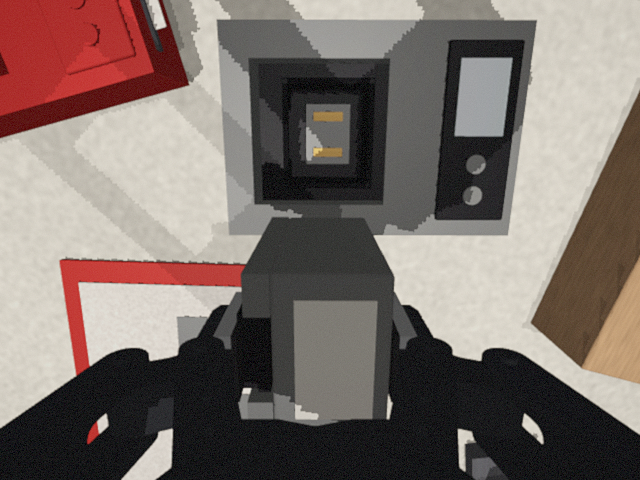

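The cradle is fully in view: rim u 250–390, v 58–205, bay around (332,132), and the display at +x (right). The pack is held with its tab on the left (-x), the correct way round.

```bash
python3 - <<'E'
from h import *
from m import box
f=np.load("pics/w3.npz");p=f['p'];d=f['d']; c=dict(fx=f['cal'][0],fy=f['cal'][0],cx=f['cal'][1],cy=f['cal'][2],position=f['pos'],orientation=f['R'])
W=cloud(p,d,c); z=W[...,2]; A=box(236,265,400,425)
zz=np.median(z[310:400,300:370]); print("packtopz",zz)
m=A&(abs(z-zz)<4)
b=rect(m&(p.min(2)>35),W); print("block",b)
B=box(225,30,410,212); print("cradle",rect(B&(abs(z-84)<4),W)); print("printer",rect(box(200,10,545,245)&(abs(z-72)<4),W))
T=np.array([525.3,-309.3]); a=np.deg2rad(10.35); X=np.array([np.cos(a),np.sin(a)]); Y=np.array([-X[1],X[0]])
rel=W[...,:2]-T; lx=rel@X; ly=rel@Y
M=m&(p.min(2)>35); print("pack lx",np.percentile(lx[M],[1,99]),"ly",np.percentile(ly[M],[1,99]), "toprow max", ly[M].max())
R=(B&(abs(z-84)<4))
print("cradle lx",np.percentile(lx[R],[.5,99.5]),"ly",np.percentile(ly[R],[.5,99.5]), "z",np.median(z[R]))
cy=np.mean(np.percentile(ly[R],[.5,99.5])); cx=np.mean(np.percentile(lx[R],[.5,99.5]))
# hole edges on rim plane
s=B&(abs(ly-cy)<15)&(z>80)&(z<88); l=lx[s]-cx; print("hole x", np.percentile(l[l<0],98), np.percentile(l[l>0],2))
s=B&(abs(lx-cx)<12)&(z>80)&(z<88); l=ly[s]-cy; print("hole y", np.percentile(l[l<0],98), np.percentile(l[l>0],2)); print(cx,cy)
for v in (100,130,160): print(v,[(round(float(lx[v,u]-cx)),round(float(z[v,u]))) for u in range(262,392,5)])
E
```

```text
packtopz 228.9559892969968
block {'c': (525.4, -305.2), 'wh': (44.4, 51.4), 'a': 10.27, 'z': 228.6, 'n': 19917, 'uv': [240, 269, 155, 156, 19917]}
cradle {'c': (517.7, -242.9), 'wh': (76.1, 79.8), 'a': 10.18, 'z': 84.1, 'n': 9198, 'uv': [258, 63, 131, 137, 9198]}
printer {'c': (548.8, -237.4), 'wh': (190.7, 132.1), 'a': 10.08, 'z': 72.2, 'n': 38914, 'uv': [216, 19, 321, 217, 38914]}
pack lx [-20.48604556  22.24215362] ly [-19.29820603  29.43815396] toprow max 29.741292100941553
cradle lx [-33.32388342  42.25957357] ly [ 27.02388322 106.03978403] z 84.13656806375306
hole x -21.67049305571135 27.576583563352486
hole y -29.70793399941525 29.54545039686352
4.467845077092402 66.53183362842003
100 [(-36, 84), (-33, 84), (-30, 84), (-27, 84), (-24, 84), (-21, 78), (-20, 44), (-17, 45), (-13, 44), (-10, 44), (-6, 44), (-3, 44), (0, 43), (4, 44), (7, 44), (11, 44), (14, 44), (18, 45), (21, 45), (25, 44), (28, 48), (28, 75), (29, 84), (32, 84), (35, 85), (41, 71)]
130 [(-36, 84), (-34, 84), (-30, 84), (-27, 84), (-24, 84), (-22, 81), (-21, 45), (-17, 44), (-14, 44), (-10, 48), (-6, 48), (-3, 48), (0, 49), (4, 48), (7, 48), (11, 48), (14, 48), (18, 48), (22, 44), (25, 45), (27, 54), (28, 80), (30, 84), (33, 84), (36, 85), (41, 72)]
160 [(-37, 84), (-34, 84), (-31, 85), (-28, 84), (-25, 84), (-22, 82), (-21, 44), (-17, 44), (-14, 44), (-10, 49), (-7, 48), (-3, 48), (1, 49), (4, 48), (8, 48), (11, 48), (15, 49), (18, 48), (22, 44), (26, 44), (27, 60), (28, 82), (31, 85), (34, 84), (37, 84), (42, 72)]
```

```bash
python3 -m inch '[[-0.1,[0.2,0.03,0],[0,0,0]],[-0.1,[0.4,0.05,0],[0,0,0]],[-0.1,[0.55,0.073,0],[0,0,0]],[-0.1,[0.653,0.073,0],[0,0,0]],[-0.1,[0.653,0.073,0.2],[0,0,0]],[-0.1,[0.653,0.073,0.4],[0,0,0]],[-0.1,[0.653,0.073,0.5],[0,0,0]],[-0.1,[0.653,0.073,0.5],[0,0,0]]]' 20; python3 -m inch '[[-0.1,[0,0,0],[0,0,0]],[-0.1,[0,0,0],[0,0,0]]]' 20
```

```text
time: 13.85
position: [519.5, -244.1, 139.2]
tcp_rot: [[-0.179, 0.984, -0.003], [0.984, 0.179, 0.002], [0.002, -0.003, -1.0]]
contact_force: [-0.2, 0.3, -1.7]
grip_width: 45.5
grasp_force: 21.2
time: 14.1
position: [521.2, -244.7, 142.2]
tcp_rot: [[-0.179, 0.984, 0.001], [0.984, 0.179, -0.001], [-0.001, 0.001, -1.0]]
contact_force: [-0.5, 0.4, -1.8]
grip_width: 45.7
grasp_force: 21.2
```

```bash
python3 -m inch '[[-0.1,[0,0,0.03],[0,0,0]],[-0.1,[0,0,0.06],[0,0,0]],[-0.1,[0,0,0.08],[0,0,0]],[-0.1,[0,0,0.08],[0,0,0]]]' 20|grep -E "pos|force"; python3 -m inch '[[-0.1,[0,0,0.01],[0,0,0]],[-0.1,[0,0,0.02],[0,0,0]],[-0.1,[0,0,0.02],[0,0,0]]]' 20|grep -E "pos|force"; 
```

```text
position: [520.4, -244.1, 132.9]
contact_force: [-0.8, -0.5, -1.6]
grasp_force: 21.2
position: [520.6, -244.2, 131.2]
contact_force: [0.8, -0.6, -2.4]
grasp_force: 21.2
```

```bash
for i in 1 2 3; do python3 -m inch '[[-0.1,[0,0,0.01],[0,0,0]],[-0.1,[0,0,0.02],[0,0,0]],[-0.1,[0,0,0.02],[0,0,0]]]' 20|grep -E "pos|force"; done
```

```text
position: [520.5, -244.2, 129.1]
contact_force: [0.2, -1.1, -2.1]
grasp_force: 21.2
position: [520.6, -244.2, 127.2]
contact_force: [-0.8, 0.5, -1.4]
grasp_force: 21.2
position: [520.6, -244.2, 125.2]
contact_force: [0.3, 0.8, -2.1]
grasp_force: 21.2
```

```bash
for i in 1 2 3 4; do python3 -m inch '[[-0.1,[0,0,0.01],[0,0,0]],[-0.1,[0,0,0.02],[0,0,0]],[-0.1,[0,0,0.03],[0,0,0]],[-0.1,[0,0,0.04],[0,0,0]],[-0.1,[0,0,0.04],[0,0,0]]]' 20|grep -E "pos|ct_force"; done
```

```text
position: [520.6, -244.2, 121.1]
contact_force: [-0.2, -0.4, -2.0]
position: [520.5, -244.2, 117.1]
contact_force: [-0.5, 0.7, -1.5]
position: [520.5, -244.2, 113.2]
contact_force: [-0.6, 0.0, -1.8]
position: [520.6, -244.2, 109.1]
contact_force: [0.4, -0.2, -1.3]
```

```bash
for i in 1 2 3 4 5; do python3 -m inch '[[-0.1,[0,0,0.01],[0,0,0]],[-0.1,[0,0,0.02],[0,0,0]],[-0.1,[0,0,0.02],[0,0,0]]]' 20|grep -E "pos|ct_force"; done; python3 -m inch '[[-0.1,[0,0,0.01],[0,0,0]],[-0.1,[0,0,0.02],[0,0,0]],[-0.1,[0,0,0.02],[0,0,0]]]' 20
```

```text
position: [520.6, -244.2, 107.2]
contact_force: [0.2, 0.1, -2.0]
position: [520.5, -244.2, 105.1]
contact_force: [0.0, -0.7, -1.6]
position: [520.5, -244.2, 103.1]
contact_force: [-0.7, -0.5, -1.9]
position: [520.5, -244.2, 101.2]
contact_force: [0.1, -0.2, -2.7]
position: [520.5, -244.2, 99.1]
contact_force: [0.2, 0.3, -2.0]
time: 20.85
position: [520.6, -244.2, 97.2]
tcp_rot: [[-0.18, 0.984, -0.0], [0.984, 0.18, 0.0], [0.0, -0.0, -1.0]]
contact_force: [-0.3, 0.9, -1.1]
grip_width: 45.9
grasp_force: 21.2
```

Past the lip with no contact so far. The plate should be next, then the floor near 92.

```bash
for i in 1 2 3 4; do python3 -m inch '[[-0.1,[0,0,0.005],[0,0,0]],[-0.1,[0,0,0.01],[0,0,0]],[-0.1,[0,0,0.01],[0,0,0]]]' 20|grep -E "pos|force"; done
```

```text
position: [520.7, -244.3, 96.4]
contact_force: [0.6, 0.9, -1.6]
grasp_force: 21.4
position: [520.8, -244.3, 95.6]
contact_force: [-1.9, 0.9, 2.9]
grasp_force: 22.6
position: [520.7, -244.3, 94.4]
contact_force: [-2.5, 0.8, 3.7]
grasp_force: 22.8
position: [520.7, -244.3, 93.4]
contact_force: [-0.2, 0.6, 4.3]
grasp_force: 23.0
```

```bash
for i in 1 2 3; do python3 -m inch '[[-0.1,[0,0,0.005],[0,0,0]],[-0.1,[0,0,0.005],[0,0,0]]]' 20|grep -E "pos|force"; done
```

```text
position: [520.7, -244.3, 93.0]
contact_force: [-1.6, 2.3, 5.9]
grasp_force: 23.1
position: [520.8, -244.3, 92.5]
contact_force: [-2.0, 0.3, 5.5]
grasp_force: 23.2
position: [520.8, -244.3, 92.3]
contact_force: [-2.3, 1.0, 7.7]
grasp_force: 23.8
```

```bash
for i in 1 2 3; do python3 -m inch '[[-0.1,[0,0,0.005],[0,0,0]],[-0.1,[0,0,0.005],[0,0,0]]]' 20|grep -E "pos|force"; done
```

```text
position: [520.9, -244.4, 92.3]
contact_force: [-3.5, 2.2, 10.6]
grasp_force: 24.8
position: [520.9, -244.4, 92.2]
contact_force: [-4.6, 3.4, 14.3]
grasp_force: 25.7
position: [521.0, -244.4, 92.1]
contact_force: [-5.3, 4.0, 18.0]
grasp_force: 26.6
```

```bash
python3 -m inch '[[0.4,[0,0,0],[0,0,0]],[0.8,[0,0,0],[0,0,0]],[1,[0,0,0],[0,0,0]],[1,[0,0,0],[0,0,0]],[1,[0,0,0],[0,0,0]]]' 20; python3 -m inch '[[1,[0,0,-0.2],[0,0,0]],[1,[0,0,-0.5],[0,0,0]],[1,[0,0,-0.8],[0,0,0]],[1,[0,0,-1],[0,0,0]],[1,[0,0,-1],[0,0,0]],[1,[0,0,-1],[0,0,0]]]'
python3 - <<'E'
from h import *
D=[]
for i in range(5):
    c=vision.calibration("wrist"); p,d=vision.capture("wrist"); D.append(d)
W=cloud(p,np.median(D,0),c); z=W[...,2]; cv2.imwrite("pics/w4.png",p[:,:,::-1])
print(arm.read_state()['position'], z[::40,200:440:20].round(0).astype(int))
E
```

```text
time: 24.48
position: [520.6, -244.2, 90.1]
tcp_rot: [[-0.18, 0.984, -0.0], [0.984, 0.18, 0.0], [0.0, -0.0, -1.0]]
contact_force: [-0.1, -0.5, -0.2]
grip_width: 85.6
grasp_force: 0.0
time: 25.22
position: [520.2, -243.9, 189.3]
tcp_rot: [[-0.18, 0.984, -0.001], [0.984, 0.18, 0.001], [0.001, -0.001, -1.0]]
contact_force: [0.4, 0.1, 0.6]
grip_width: 85.4
grasp_force: 0.0
[ 520.10484409 -243.93418017  189.09127259] [[  0   0  -1   0   0   0   1   0   0   1   0   0]
 [  1   0   0   1   0   0   0   0   0   0   1   0]
 [  0   0   1   0   0   0   0  -1   0   0   1   0]
 [  1   0   0   0   0  -1   0   0   0  -1   0   0]
 [  0  72  72  72  72  72  73  72  72  73  72  73]
 [  0  72  72  84  70  96  96  96  84  72  71  72]
 [  0  72  73  85 128 132 132 132 131  72  72  72]
 [  0   0  72  85 128 131 132 132  84  71  72  72]
 [  0   0  72  72  72  72  72  72  71  73  72  72]
 [  6   6   5   5   4   4   0   0   0   0   0   0]
 [  6   6   5   5   5   4   0   0   0   0   0   0]
 [275 269 269 269 269 269 269 269 269 269 269 267]]
```

View pics/w4.png

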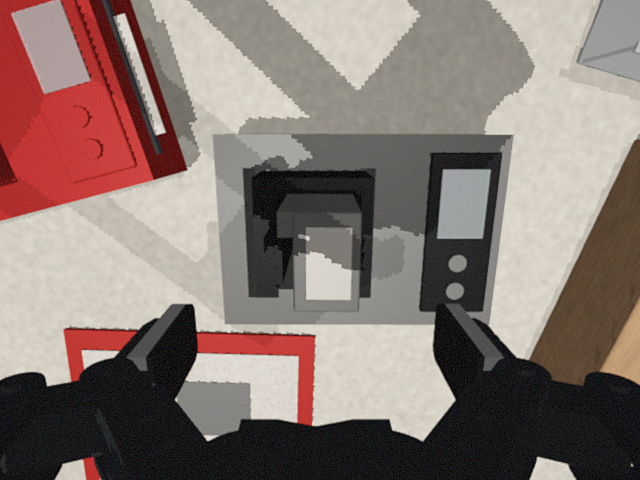

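The picture shows the pack upright in the cradle, tab to the left (-x). Its top is at about 132 mm, against about 129 if latched, so the plate lifted it on release. I'll press it from above with the fingers shut.

```bash
python3 -m inch '[[-1,[0,0.01,0],[0,0,0]],[-1,[0,0.018,0],[0,0,0]],[-1,[0,0.018,0.15],[0,0,0]],[-1,[0,0.018,0.3],[0,0,0]],[-1,[0,0.018,0.45],[0,0,0]],[-1,[0,0.018,0.5],[0,0,0]],[-1,[0,0.018,0.5],[0,0,0]],[-1,[0,0.018,0.5],[0,0,0]]]' 20;  for i in 1 2 3 4; do python3 -m inch '[[-1,[0,0,0.005],[0,0,0]],[-1,[0,0,0.01],[0,0,0]],[-1,[0,0,0.01],[0,0,0]]]' 20|grep -E "pos|ct_force"; done
```

```text
time: 26.48
position: [522.8, -244.1, 141.0]
tcp_rot: [[-0.18, 0.984, 0.001], [0.984, 0.18, -0.001], [-0.001, 0.001, -1.0]]
contact_force: [0.4, 0.5, 0.9]
grip_width: -0.1
grasp_force: 0.0
position: [522.5, -244.0, 139.4]
contact_force: [-0.3, 0.6, -0.0]
position: [522.3, -243.9, 138.2]
contact_force: [0.2, -0.1, 0.6]
position: [522.4, -243.9, 137.2]
contact_force: [-0.1, -0.2, -0.3]
position: [522.3, -243.9, 136.2]
contact_force: [-0.2, 0.6, -0.1]
```

```bash
for i in 1 2 3 4 5 6; do python3 -m inch '[[-1,[0,0,0.005],[0,0,0]],[-1,[0,0,0.01],[0,0,0]],[-1,[0,0,0.01],[0,0,0]]]' 20|grep -E "pos|ct_force"; done
```

```text
position: [522.3, -243.9, 135.2]
contact_force: [0.1, -1.0, -0.4]
position: [522.4, -243.9, 134.3]
contact_force: [0.0, -0.5, 0.1]
position: [522.3, -243.9, 133.2]
contact_force: [0.6, -0.9, -0.5]
position: [522.4, -243.9, 132.2]
contact_force: [-0.8, 0.6, -0.6]
position: [522.5, -243.9, 131.4]
contact_force: [0.5, -0.0, 0.8]
position: [522.9, -244.0, 130.9]
contact_force: [1.6, 0.1, 4.5]
```

```bash
for i in 1 2 3 4; do python3 -m inch '[[-1,[0,0,0.005],[0,0,0]],[-1,[0,0,0.005],[0,0,0]]]' 20|grep -E "pos|ct_force"; done
```

```text
position: [522.7, -244.0, 130.1]
contact_force: [1.5, 0.4, 5.5]
position: [522.8, -244.1, 129.7]
contact_force: [1.2, 0.9, 5.3]
position: [523.0, -244.1, 129.5]
contact_force: [1.7, 1.2, 6.9]
position: [523.3, -244.1, 129.4]
contact_force: [2.4, 1.4, 7.4]
```

```bash
for i in 1 2 3 4; do python3 -m inch '[[-1,[0,0,0.005],[0,0,0]],[-1,[0,0,0.005],[0,0,0]]]' 20|grep -E "pos|ct_force"; done
```

```text
position: [523.6, -244.0, 129.3]
contact_force: [1.4, 2.5, 10.0]
position: [523.8, -244.1, 129.2]
contact_force: [1.5, 2.2, 13.1]
position: [524.0, -244.1, 129.2]
contact_force: [-0.2, 3.5, 14.3]
position: [524.1, -244.1, 129.1]
contact_force: [0.2, 4.7, 18.5]
```

```bash
python3 -m inch '[[-1,[0,0,-0.02],[0,0,0]],[-1,[0,0,-0.06],[0,0,0]],[-1,[0,0,-0.2],[0,0,0]],[-1,[0,0,-0.4],[0,0,0]],[-1,[0,0,-0.65],[0,0,0]],[1,[0,0,-0.65],[0,0,0]],[1,[0,0,-0.65],[0,0,0]],[1,[0,0,-0.65],[0,0,0]]]' 20
python3 - <<'E'
from h import *
from m import box
D=[]
for i in range(6):
    c=vision.calibration("wrist"); p,d=vision.capture("wrist"); D.append(d)
W=cloud(p,np.median(D,0),c); z=W[...,2]; 
B=box(230,160,400,330)&(z>122)&(z<138); print(rect(B,W)); print(rect(B&(p.min(2)>45),W))
q=W[235:295,312:348].reshape(-1,3); print(np.median(q[:,2]), np.median(z[box(225,160,260,290)&(abs(z-84)<4)]), np.linalg.lstsq(np.c_[q[:,:2],np.ones(len(q))],q[:,2],rcond=None)[0][:2])
cv2.imwrite("pics/w5.png",cv2.resize(p[150:340,210:400],(570,570),interpolation=cv2.INTER_CUBIC)[:,:,::-1])
E
```

```text
time: 33.22
position: [521.8, -243.6, 190.1]
tcp_rot: [[-0.18, 0.984, -0.002], [0.984, 0.18, 0.001], [0.001, -0.002, -1.0]]
contact_force: [-1.0, 0.3, -0.6]
grip_width: 54.3
grasp_force: 0.0
{'c': (518.3, -243.4), 'wh': (52.1, 56.3), 'a': 10.27, 'z': 131.8, 'n': 8558, 'uv': [261, 207, 97, 103, 8558]}
{'c': (518.3, -243.4), 'wh': (52.1, 56.3), 'a': 10.27, 'z': 131.8, 'n': 8111, 'uv': [261, 207, 97, 103, 8111]}
132.35284019655865 84.56522771888328 [0.01453427 0.00349831]
```

View pics/w5.png

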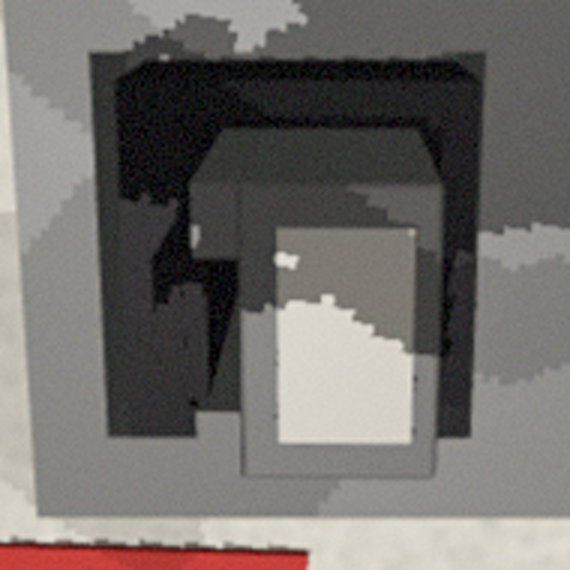

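The crop shows the pack upright, tab on the -x side, with its width over the tab back at about 52 mm, i.e. sprung out. The top reads a little high, so I'll back off and confirm with the top camera.

```bash
python3 -m inch '[[1,[0.3,0,-0.2],[0,0,0]],[1,[0.6,0,-0.4],[0,0,0]],[1,[1,0,-0.5],[0,0,0]],[1,[1,0,-0.5],[0,0,0]]]' 20 | grep pos; python3 -m inch '[[1,[0.5,0,0],[0,0,0]],[1,[1,0,0],[0,0,0]],[1,[1,0,0],[0,0,0]],[1,[1,0,0],[0,0,0]]]' 20 | grep pos
python3 - <<'E'
from h import *
from m import box
c=vision.calibration("top"); D=[]
for i in range(10):
    p,d=vision.capture("top"); D.append(d)
D=np.array(D); d=np.median(D,0); W=cloud(p,d,c); z=W[...,2]
B=box(470,240,545,310)
print("pack+tab",rect(B&(z>98)&(z<140),W),"top",rect(B&(abs(z-131)<4),W)); print("rim",rect(B&(abs(z-84)<4),W))
a=np.deg2rad(10.3); X=np.array([np.cos(a),np.sin(a)]); Y=np.array([-X[1],X[0]])
q=W[B&(abs(z-131)<4)]; o=q[:,:2].mean(0); lx=(q[:,:2]-o)@X
for lo,hi in((-40,-19),(-19,-10),(-10,0),(0,10),(10,18)): s=(lx>lo)&(lx<hi); print(lo,s.sum(),np.median(q[s,2]).round(2),q[s,2].mean().round(2))
cv2.imwrite("pics/t6.png",cv2.resize(p[235:315,460:560],(800,640),interpolation=cv2.INTER_CUBIC)[:600,:,::-1])
E
```

```text
position: [504.9, -143.7, 242.7]
position: [486.6, -47.8, 241.0]
pack+tab {'c': (517.3, -245.8), 'wh': (52.3, 56.9), 'a': 9.92, 'z': 130.8, 'n': 1019, 'uv': [492, 253, 40, 31, 1019]} top {'c': (520.7, -245.0), 'wh': (46.0, 56.4), 'a': 11.42, 'z': 131.3, 'n': 723, 'uv': [497, 253, 35, 26, 723]}
rim {'c': (517.1, -245.2), 'wh': (75.9, 80.2), 'a': 10.44, 'z': 83.9, 'n': 596, 'uv': [482, 251, 46, 41, 596]}
-40 58 128.3 129.02
-19 127 130.68 130.59
-10 174 131.33 131.24
0 170 131.5 131.44
10 135 131.56 131.49
```

View pics/t6.png

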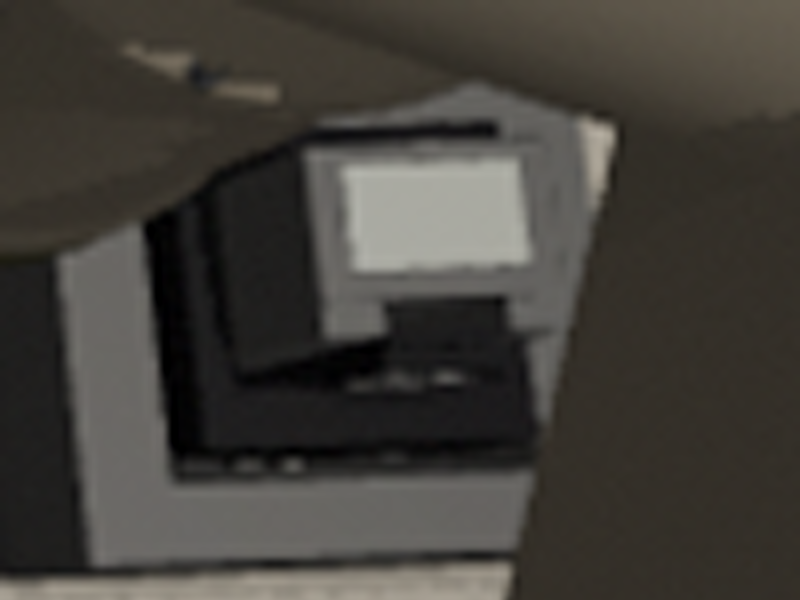

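The top view shows the pack seated with its tab out: 52.3 mm over the tab, the same as at rest in the charger. The -x edge is held lower than the +x edge (about 130.6 against 131.5 mm), so the barb is hooked and the plate is lifting the free side. The arm is clear, so I'm handing in.

```bash
python3 -c "
from bench import workorder
print(workorder.finish_job())"
```

```text
the job is handed in; nothing more can be done
None
```

I handed the job in with the battery pack in the grey label printer's bay, tab on the side away from the display; camera measurements suggest it is latched, but I did no pull test and the hand-in returned no verdict.

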